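Dock a reagent carrier on a block warmer and load it

ROBOT

A 7-joint arm with a two-finger parallel gripper is mounted at the origin on the work surface. World frame = base frame: x ahead of the robot, y to its left, z up, the work surface at z = 0. Lengths are in m, angles in rad, forces in N, time in s.
With the tool pointing down it reaches from about 0.425 to 0.925 m from the base axis. Payload 6.8 kg.
Tool frame: the origin (TCP) lies midway between the tips of the shut fingers; the grasp point (between the pads) lies 19 mm behind it; x points along the fingers, y is the direction in which the jaws open and shut, and the axes are right-handed (so a half turn about x gives the same grasp; the last joint's range is limited). The gripper opens to 85 mm and grips with 20 to 120 N. Pads are 22 mm wide; open, the fingers measure 114 mm over their backs; the gripper's body (76 mm by 85 mm) begins 54 mm behind the grasp point. The pads swing forward as they close: fully open they stand 13 mm farther back than shut.
Start: joints at [1.126, 0.477, 0.022, 1.555, -0.011, 1.109, -0.083], TCP at [0.223, -0.637, 0.231] pointing down, gripper open.
Joint ranges: [-2.96, 2.96], [-0.34, 2.1], [-1.41, 1.46], [0.24, 2.44], [-1.37, 4.51], [0.17, 1.92], [-2.96, 2.96]. Speed limits (rad/s): [2.39, 2.39, 3.14, 3.14, 3.14, 3.14, 3.14].

INTERFACE

Orientations are given as a rotation vector (axis times angle).
In Python, from bench import r, viewer, nets gives the robot as it stands.
- The arm moves only by the shell command python3 -m pendant 'ROWS' [FORCE]. ROWS is JSON, one flat list of numbers, 5 for each row, row after row: the finger opening in mm, from 0 to 85.4, then the shift along the tool's x, y, z in mm, then the turn about the tool's x in rad. A call has 1 to 20 rows; each row shifts and turns the commanded pose from where the row before left it, along the tool's axes as they then stand; what a row does not reach is not made up. A row lasts 1/8 s, in which the tool goes at most 62.5 mm and 10.7 degrees, less where a joint would pass 70% of its speed; a pose out of reach is approached as far as the arm can. A call with a gripper value outside its range is refused whole. The fingers move at their own pace and stop on an object; FORCE is the grip in N (left out, the last holds). Time passes only in rows, so rows that do not move let the fingers close. It gives the time, the measured TCP pose, the force and the opening at its end, in the units of the state.
- r.get_obs(): the state, without advancing time (a new reading comes with each control period).
- viewer.grab_frame(name): name is "scene" or "side" or "wrist"; returns (picture, depth): 384x512x3 uint8, red, green, blue; 384x512 float32, m along the optical axis (not along the pixel's ray), 0 where there is no reading.
- viewer.calibration(name): a dict with "mtx" (3x3 intrinsics, pixels), "distortion" ([k1, k2, p1, p2, k3] as OpenCV has them; the pictures are not rectified), "world_to_cam" (4x4, takes a point from world to camera coordinates). Camera axes: x right, y up, looking along -z (the intrinsics and any distortion apply to the point x, -y, -z); pixel columns grow to the right and rows downward; lengths in m; the calibration is good to about 2 mm. A picture is of the moment at which its call begins: read the wrist's pose just before it. calibration takes no time and is no camera call; for the wrist camera it gives the pose at the moment of the call.
- r.hand_in(): hands the job in, once; it reports no verdict.
Trained networks look in the newest picture that a camera, given by its name, has taken for a name from the list of things; names that differ only in an ending like _2 or _b are one class to them, and where a whole thing is asked for, a point or a joint stands for the part that bears it (a point fixed in the world has none). Each returns a list of dicts, best first, with "score" (0 to 1); they miss things now and then, are a little off and sometimes report something else, mostly with a low value. They report only what shows in the picture. A call takes as long as a camera call. They do not tell look-alikes from the thing itself.
- nets.look_for(name, camera): "location" ([x, y, z] in m, in world coordinates, good to about 4 mm: the middle of the surface that is visible of it).
- nets.silhouettes(name, camera): "mask" (384x512 bool, what is visible of it).
The state is a dict: "clock": time; "joints": joint angles; "qvel": joint speeds; "tau": joint torques, N m; "tcp_pos": TCP position; "orientation": TCP orientation; "contact_force": force on the tool from outside, world axes, zero at the start; "moment": the same for the moment, N m; "grip_width": finger opening in m.
Only numpy, scipy, OpenCV 4.12 (cv2) and the standard library are available. Lean on these libraries where they do the work, as an engineer would, in place of code of your own. Each camera call takes 0.05 s, during which the arm holds its last target. There are 200 camera calls.

TASK

Slide the wine-red carrier along the block warmer's rail, under its lips, until it is fully home and the yellow spring catch has popped up behind it, and pack the blue-capped square bottle and the orange-capped round jar side by side in it, both standing upright on its floor; either may come first. Leave the green-capped bottle, the white-capped jar and the pink tube rack where they stand.

Things in the scene. Friction and masses are not known exactly. Their poses are not given: they have to be found in the camera images.
- station: Fixed white block warmer, 300 long (x) x 170 wide (y); flat deck 55 mm above the bench. Origin at bench level under its middle; +x = slide-in direction, open end towards the robot, z up. Body spans x -155..145 mm; bare deck to set the carrier on x -155..-57; then the aluminium rail; the stop is the white end housing, face at x = 106, 35 mm above the deck.
- rail_mouth (a point): Point on the deck, on the centre line at the rail's open mouth (station x = -57), axes as station. 12 mm high side plates narrow from 92 mm wide here to the rail, 27 mm on. Rail: walls 74 mm apart inside, top 13 mm above the deck, up to the stop; inward lips (each 9 mm over the flange, gap 56 mm between them, underside 9 mm above the deck) begin 40 mm past this point.
- dock (a point): Point on the deck (55 mm above bench) where the carrier's origin lies when it is home (+-1 mm play between stop and catch); on the station's centre line at its x = 55; same axes as the station.
- catch (a joint): Yellow spring catch in the deck on the rail's centre line: 0 = up (standing 4.5 mm proud of the deck), grows when pushed down, 6 mm at most. The carrier's flange rides over its ramp (a few N of push) and it pops up behind the flange's trailing edge when the carrier is home.
- catch_top (a point): Crest of the yellow catch (30 mm wide across the rail), at the station's x = -1, 4.5 mm above the deck when up.
- carrier: Loose wine-red open-topped carrier, about 0.3 kg. Flange 100 long (x) x 70 wide (y) x 6 thick; on it an open box 93 x 51 outside, walls 3.5 thick, rim 50 mm above the underside; bay 86 x 44 inside, floor 6 mm above the underside. Same either way round. Origin: centre of underside; x along its length, z up. Grip it across the 51 mm width, fingertips over 15 mm above the underside.
- blue_bottle: Square white bottle with a blue round cap: body 38 x 38, shoulder at 46 mm, cap diameter 26 from 49 to 70 mm height; about 70 g. Origin: centre of underside; x and y along its sides, z up.
- orange_jar: Round amber jar with an orange cap: body diameter 38 (foot chamfered to 31), shoulder ending at 47 mm, cap diameter 26 from 47 to 70 mm height; about 70 g. Origin: centre of underside, z up.
- green_bottle: Bystander, to be left where it stands: square white bottle like the blue-capped one but with a green cap. Origin: centre of its underside, z up.
- white_jar: Bystander, to be left where it stands: round amber jar like the orange-capped one but with a white cap. Origin: centre of its underside, z up.
- tube_rack: Bystander, to be left where it stands: pink tube rack 90 x 200 x 26 high, tubes to 42 mm. Origin: centre of its underside, z up.
There are look-alikes about, which are no part of the job. There is more than one size of the carrier; the one meant has the size given above.

How it is judged:
At the end, for the whole second after the job is handed in: Carrier at the dock point within 4 mm on each axis, 0.06 rad in line and level; catch under 1.5 mm down; both containers on the bay floor (origin 3 to 9 mm up, within 26 mm of centre along, 6 mm across), tilt under 0.12 rad; all three under 20 mm/s (x of carrier in the frame of dock between -0.004 and 0.004 m and y of carrier in the frame of dock between -0.004 and 0.004 m and z of carrier in the frame of dock between -0.003 and 0.004 m and angle between the x axis of carrier and the x axis of station, either way round below 0.06 rad and angle between carrier's own z axis and vertical below 0.06 rad and value of joint catch below 0.0015 m and linear speed of each of carrier, blue_bottle, orange_jar below 0.02 m/s and x of blue_bottle in the frame of carrier between -0.026 and 0.026 m and y of blue_bottle in the frame of carrier between -0.006 and 0.006 m and z of blue_bottle in the frame of carrier between 0.003 and 0.009 m and angle between each of blue_bottle, orange_jar's own z axis and vertical below 0.12 rad and x of orange_jar in the frame of carrier between -0.026 and 0.026 m and y of orange_jar in the frame of carrier between -0.006 and 0.006 m and z of orange_jar in the frame of carrier between 0.003 and 0.009 m); the robot touches nothing.
It fails at once if the green-capped bottle, the white-capped jar or the pink tube rack is moved more than 30 mm or tipped (distance of any of green_bottle, white_jar, tube_rack from where it was at the start of the episode above 0.03 m or angle between any of green_bottle, white_jar, tube_rack's own z axis and vertical above 0.5 rad).
It also fails if it takes over 72 s, if anything falls off the work surface, if the arm or the gripper's body presses on something with over 40 N, if the wrist force passes 120 N, or if a joint passes its speed limit or range.

## Working session

There is one attempt and no reset: what is moved stays moved. The work goes in short steps, Python scripts to look and compute and a shell command to move; the robot and the scene stay as the last step left them, time stands still between calls to the robot, and variables do not carry over. Pictures are saved under pics/ and viewed, about 8 in all and at most 12, crops included, and the job is handed in when it is done.

```bash
ls; mkdir -p pics
cat > h.py <<'E'
import numpy as np, cv2
from bench import r, viewer, nets
from scipy.spatial.transform import Rotation as R
def grab(cam,fn=None):
    c=viewer.calibration(cam); im,d=viewer.grab_frame(cam)
    if fn: cv2.imwrite('pics/'+fn,im[:,:,::-1])
    return c,im,d
def cloud(c,d,mask=None):
    K=np.array(c['mtx'],float); D=np.array(c['distortion'],float)
    ok=d>0
    if mask is not None: ok&=mask
    v,u=np.nonzero(ok); z=d[v,u]
    p=cv2.undistortPoints(np.stack([u,v],1).astype(float)[:,None],K,D)[:,0]
    P=np.stack([p[:,0]*z,-p[:,1]*z,-z,np.ones_like(z)],1)
    return (P@np.linalg.inv(np.array(c['world_to_cam'])).T)[:,:3],u,v
def pix(c,P):
    W=np.array(c['world_to_cam']);q=np.atleast_2d(P)@W[:3,:3].T+W[:3,3]
    q=q*[1,-1,-1]
    return cv2.projectPoints(q,np.zeros(3),np.zeros(3),np.array(c['mtx'],float),np.array(c['distortion'],float))[0][:,0]
E
python3 - <<'E'
from h import *
o=r.get_obs(); print({k:np.round(v,3) for k,v in o.items()})
print(R.from_rotvec(o['orientation']).as_matrix().round(3))
ims=[]
for cam in('scene','side'):
    c,im,d=grab(cam); ims.append(im)
    for n in('station','carrier','blue_bottle','orange_jar','green_bottle','white_jar','tube_rack','catch'):
        for k in nets.look_for(n,cam)[:4]:
            if k['score']>.2: print(cam,n,round(k['score'],2),np.round(k['location'],3),pix(c,k['location']).round()[0])
a=np.vstack(ims); cv2.imwrite('pics/a.png',a[:,:,::-1]); print(a.shape)
cv2.imwrite('pics/a.png',cv2.resize(np.hstack(ims),(800,300))[:,:,::-1])
for i,n in zip(ims,'12'): cv2.imwrite(f'pics/f{n}.png',cv2.resize(i,(800,600),interpolation=cv2.INTER_CUBIC)[:,:,::-1])
E
```

```text
pics
{'clock': np.float64(0.0), 'joints': array([ 1.126,  0.478,  0.022,  1.556, -0.011,  1.109, -0.083]), 'qvel': array([-0.   , -0.   , -0.001, -0.   , -0.   ,  0.001, -0.002]), 'tau': array([-1.0000e-03, -5.9646e+01,  1.6080e+00, -2.8120e+01,  1.3000e-02,
        9.0000e-03, -0.0000e+00]), 'tcp_pos': array([ 0.223, -0.637,  0.23 ]), 'orientation': array([ 2.039,  0.349, -2.04 ]), 'contact_force': array([ 1.113, -0.079, -0.35 ]), 'moment': array([-0.022,  0.035,  0.022]), 'grip_width': np.float64(0.086)}
[[-0.001  0.331 -0.944]
 [ 0.002 -0.944 -0.331]
 [-1.    -0.002  0.   ]]
scene station 0.92 [ 0.645 -0.014  0.055] [258. 236.]
scene carrier 0.9 [ 0.356 -0.214  0.04 ] [132. 185.]
scene carrier 0.89 [ 0.517 -0.242  0.019] [138. 240.]
scene blue_bottle 0.8 [0.442 0.346 0.039] [345. 147.]
scene orange_jar 0.88 [0.575 0.225 0.04 ] [335. 188.]
scene green_bottle 0.66 [0.573 0.334 0.036] [371. 177.]
scene white_jar 0.64 [0.468 0.227 0.045] [313. 162.]
scene tube_rack 0.96 [ 0.737 -0.305  0.026] [129. 337.]
side station 0.68 [ 0.602 -0.039  0.057] [284. 197.]
side carrier 0.97 [ 0.333 -0.218  0.034] [169. 273.]
side carrier 0.81 [ 0.514 -0.252  0.019] [255. 285.]
side blue_bottle 0.57 [0.597 0.    0.056] [280. 186.]
side blue_bottle 0.55 [0.434 0.336 0.04 ] [217. 121.]
side orange_jar 0.69 [0.561 0.22  0.042] [259. 140.]
side green_bottle 0.64 [0.566 0.331 0.043] [258. 119.]
side green_bottle 0.53 [ 0.602 -0.036  0.058] [284. 196.]
side white_jar 0.5 [0.46  0.218 0.041] [226. 142.]
side tube_rack 0.65 [ 0.723 -0.322  0.026] [363. 307.]
side catch 0.48 [ 0.595 -0.002  0.058] [280. 187.]
(768, 512, 3)
```

View pics/f1.png

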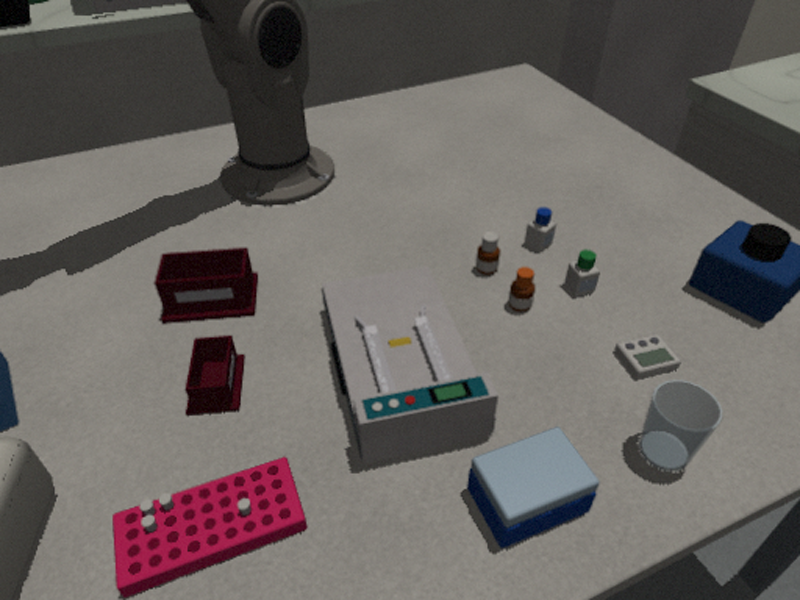

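View pics/f2.png

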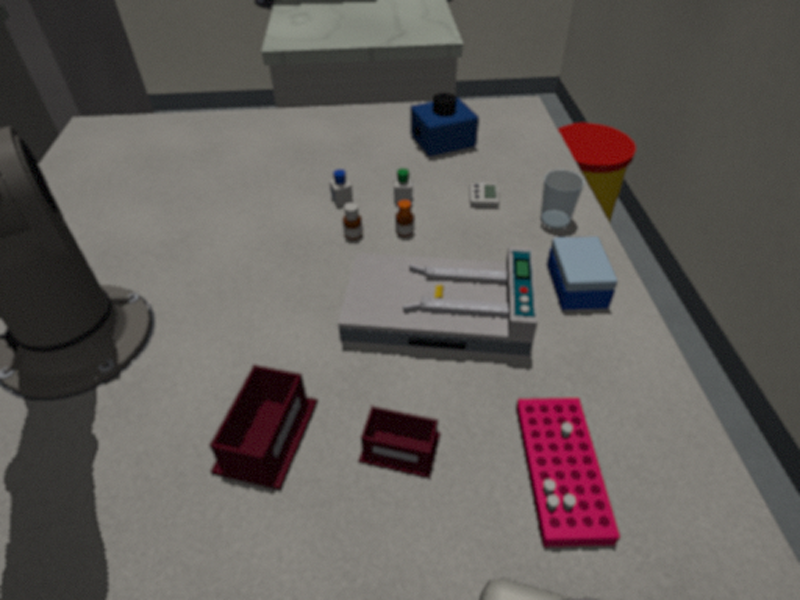

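Scene 800×600: wine-red carriers at (206,284) (large) and (215,375) (small). Blue cap is at (542,228), orange (523,290), white jar (488,255), green (585,273), and the station at (410,360) with its catch at (400,342). I'll measure both carriers, the station and the containers.

Run:
```python
from h import *
S={}
for cam in('scene','side'):
    c,im,d=grab(cam)
    for n in('carrier','blue_bottle','orange_jar','green_bottle','white_jar','station'):
        for k in nets.silhouettes(n,cam)[:2]:
            if k['score']<.5: continue
            m=cv2.erode(k['mask'].astype(np.uint8),np.ones((2,2)))>0
            P,u,v=cloud(c,d,m)
            print(cam,n,round(k['score'],2),'uv',u.mean().round(),v.mean().round(),'z98 %.3f'%np.percentile(P[:,2],98),'med',np.median(P,0).round(3))
            if n=='carrier':
                z=np.percentile(P[:,2],97); 
                for nm,Q in(('rim',P[P[:,2]>z-.008]),('all',P)):
                    rc=cv2.minAreaRect((Q[:,:2]*1000).astype(np.float32)); print('   ',nm,np.round(rc[0],1),np.round(rc[1],1),round(rc[2],1),len(Q))
            elif n=='station':
                T=P[(abs(P[:,2]-.055)<.006)]; rc=cv2.minAreaRect((T[:,:2]*1000).astype(np.float32)); print('   deck',np.round(rc[0],1),np.round(rc[1],1),round(rc[2],1))
                T=P[P[:,2]>.085]; 
                if len(T)>20: rc=cv2.minAreaRect((T[:,:2]*1000).astype(np.float32)); print('   housing',np.round(rc[0],1),np.round(rc[1],1),round(rc[2],1))
            else:
                T=P[P[:,2]>.05]; print('   cap',np.median(T,0).round(4),T.max(0).round(3),T.min(0).round(3),len(T))
    # yellow
    hsv=cv2.cvtColor(im,cv2.COLOR_RGB2HSV); y=(abs(hsv[...,0].astype(int)-25)<8)&(hsv[...,1]>130)&(hsv[...,2]>80)
    P,u,v=cloud(c,d,y); k=(abs(P[:,2]-.058)<.012); print('yellow',P[k].mean(0).round(4),k.sum())
    a=im[140:300,90:220] if cam=='scene' else im[210:330,120:300]
    cv2.imwrite(f'pics/crop_{cam}.png',cv2.resize(a,None,fx=3,fy=3,interpolation=cv2.INTER_CUBIC)[:,:,::-1])
```

```text
scene carrier 0.92 uv 132.0 183.0 z98 0.073 med [ 0.356 -0.213  0.042]
    rim [ 333.  -210.1] [130.5  73.3] 72.5 430
    all [ 336.3 -209.3] [135.8  96.1] 71.9 2560
scene blue_bottle 0.86 uv 347.0 147.0 z98 0.073 med [0.446 0.345 0.04 ]
   cap [0.4428 0.3503 0.0666] [0.449 0.364 0.074] [0.428 0.34  0.051] 82
scene orange_jar 0.92 uv 335.0 186.0 z98 0.072 med [0.572 0.227 0.044]
   cap [0.567  0.2298 0.0679] [0.575 0.243 0.074] [0.552 0.219 0.051] 109
scene green_bottle 0.82 uv 373.0 176.0 z98 0.073 med [0.577 0.337 0.038]
   cap [0.5716 0.3395 0.066 ] [0.585 0.354 0.074] [0.554 0.326 0.05 ] 107
scene white_jar 0.66 uv 313.0 163.0 z98 0.073 med [0.469 0.226 0.041]
   cap [0.4654 0.2294 0.0664] [0.472 0.242 0.074] [0.449 0.22  0.05 ] 98
scene station 0.98 uv 259.0 235.0 z98 0.092 med [ 0.65  -0.012  0.056]
   deck [597.4   1.9] [171.7 303.1] 79.3
   housing [725.9 -22.3] [172.   41.7] 78.9
yellow [0.5999 0.0018 0.0578] 53
side carrier 0.94 uv 257.0 283.0 z98 0.051 med [ 0.518 -0.252  0.019]
    rim [ 517.1 -246.8] [50.  89.9] 71.7 298
    all [ 521.1 -239.7] [85.5 95. ] 71.4 1650
side
[... 388 characters left out ...]
.527  -0.2601  0.0509] [ 0.565 -0.218  0.053] [ 0.467 -0.282  0.05 ] 94
side orange_jar 0.7 uv 259.0 140.0 z98 0.071 med [0.559 0.22  0.041]
   cap [0.5599 0.2234 0.0634] [0.569 0.236 0.072] [0.548 0.217 0.05 ] 61
side green_bottle 0.77 uv 258.0 119.0 z98 0.071 med [0.565 0.329 0.044]
   cap [0.5655 0.3355 0.0645] [0.576 0.346 0.072] [0.553 0.33  0.05 ] 55
side white_jar 0.61 uv 226.0 142.0 z98 0.072 med [0.46  0.219 0.042]
   cap [0.4585 0.2232 0.0664] [0.471 0.243 0.074] [0.446 0.217 0.05 ] 72
side station 0.94 uv 284.0 195.0 z98 0.092 med [ 0.603 -0.04   0.055]
   deck [597.5   1.3] [174.2 297.9] 79.1
   housing [724.  -24.6] [171.   40.5] 79.3
yellow [ 5.974e-01 -2.000e-04  5.840e-02] 28
```

```bash
cat >> h.py <<'E'
def plan(g,jaw_deg,n=None):
    """goal TCP g (m), jaw direction (deg, mod 180): turn first, then shift in turned tool axes (mm)"""
    o=r.get_obs(); M=R.from_rotvec(o['orientation']).as_matrix(); cur=np.degrees(np.arctan2(M[1,1],M[0,1]))
    t=(cur-jaw_deg+90)%180-90
    M2=M@R.from_rotvec([np.radians(t),0,0]).as_matrix()
    print('t',round(float(o['clock']),2),'tcp',o['tcp_pos'].round(4),'jaw',cur.round(2),'down',M[:,0].round(3),'| turn rad',np.radians(t).round(4),'shift mm',(M2.T@(np.array(g)-o['tcp_pos'])*1000).round(1),'grip',o['grip_width'].round(4),'F',o['contact_force'].round(1))
E
python3 - <<'E'
from h import *
print(r.get_obs()['joints'].round(3))
plan([0.517,-0.247,0.18],-108.3)
E
```

```text
[ 1.126  0.477  0.022  1.555 -0.011  1.109 -0.083]Traceback (most recent call last):
  File "<stdin>", line 3, in <module>
  File "h.py", line 25, in plan
    print('t',round(float(o['clock']),2),'tcp',o['tcp_pos'].round(4),'jaw',cur.round(2),'down',M[:,0].round(3),'| turn rad',np.radians(t).round(4),'shift mm',(M2.T@(np.array(g)-o['tcp_pos'])*1000).round(1),'grip',o['grip_width'].round(4),'F',o['contact_force'].round(1))
                                                                                                                                                                                                                     ^^^^^^^^^^^^^^^^^^^^^
AttributeError: 'float' object has no attribute 'round'
```

View pics/crop_side.png

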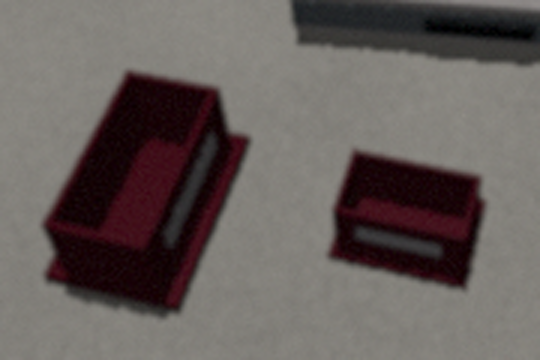

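The crop shows the large carrier at (150,190), with a rim of 130×72 and height of 73, so it is the look-alike. The small one at (410,220) has a 50×90 rim and is 50 high, which fits the description, so that is the one to move.

```bash
sed -i "s/o\['grip_width'\].round(4)/round(float(o['grip_width']),4)/; s/np.radians(t).round(4)/round(float(np.radians(t)),4)/" h.py
python3 - <<'E'
from h import *
plan([0.517,-0.247,0.18],-108.3)
E
```

```text
t 1.6 tcp [ 0.2231 -0.6371  0.2313] jaw -70.7 down [ 0. -0. -1.] | turn rad 0.6562 shift mm [  51.3 -462.7 -156.6] grip 0.0854 F [ 0.3 -0.7 -0.4]
```

```bash
python3 -m pendant '[85,0,0,0,0.164, 85,0,0,0,0.164, 85,0,0,0,0.164, 85,0,0,0,0.164, 85,3,-38.5,-13,0, 85,3,-38.5,-13,0, 85,3,-38.5,-13,0, 85,3,-38.5,-13,0, 85,3,-38.5,-13,0, 85,3,-38.5,-13,0, 85,3,-38.5,-13,0, 85,3,-38.5,-13,0, 85,3,-38.5,-13,0, 85,3,-38.5,-13,0, 85,3,-38.5,-13,0, 85,3,-38.5,-13,0]' 40
python3 - <<'E'
from h import *
plan([0.517,-0.247,0.18],-108.3)
c,im,d=grab('wrist','w1.png')
P,u,v=cloud(c,d)
hsv=cv2.cvtColor(im,cv2.COLOR_RGB2HSV)
red=((hsv[...,0]>165)|(hsv[...,0]<8))&(hsv[...,1]>110)
P,u,v=cloud(c,d,red); k=(np.hypot(P[:,0]-.517,P[:,1]+.247)<.09)&(P[:,2]<.06); P=P[k]
print(len(P))
for a,b in((.044,.056),(.002,.056)):
    Q=P[(P[:,2]>a)&(P[:,2]<b)]; 
    if len(Q)>10: rc=cv2.minAreaRect((Q[:,:2]*1000).astype(np.float32)); print(np.round(rc[0],1),np.round(rc[1],1),round(rc[2],1),len(Q))
E
```

```text
clock: 3.6
tcp_pos: [0.517, -0.2464, 0.1954]
orientation: [-2.049, 0.33, 2.048]
contact_force: [0.4, -0.1, 1.0]
grip_width: 0.0849
t 3.6 tcp [ 0.517  -0.2464  0.1954] jaw -108.3 down [ 0. -0. -1.] | turn rad 0.0001 shift mm [15.4  0.6 -0.2] grip 0.0849 F [ 0.4 -0.1  1. ]
2498
[ 515.8 -246.3] [50.9 92.5] 71.6 552
[ 515.5 -246.6] [68.7 98. ] 71.6 2498
```

View pics/w1.png

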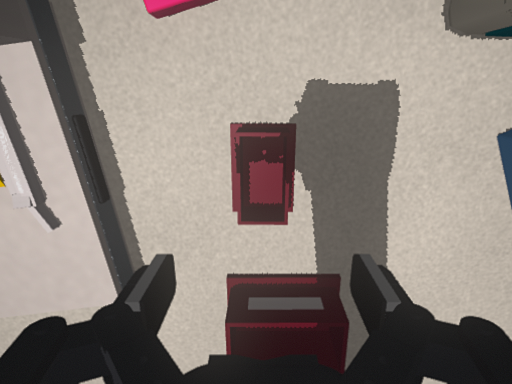

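Wrist view: the carrier is at (263,173). Its rim measures 50.9×92.5 and flange 69×98, so it's confirmed. Next I descend and grip.

```bash
python3 -m pendant '[85,30,0,0.2,0, 85,30,0,0.2,0, 85,30,0,0.2,0, 85,30,0,0.2,0, 85,30,0,0.2,0, 85,20,0,0,0, 85,7.5,0,0,0, 85,0,0,0,0, 40,0,0,0,0, 40,0,0,0,0, 40,0,0,0,0, 40,0,0,0,0, 40,0,0,0,0, 40,0,0,0,0, 40,0,0,0,0]' 60
python3 - <<'E'
from h import *
plan([0.517,-0.247,0.018],-108.3)
E
```

```text
clock: 5.52
tcp_pos: [0.5161, -0.2472, 0.019]
orientation: [-2.051, 0.33, 2.047]
contact_force: [-0.8, 1.8, 5.8]
grip_width: 0.0501
t 5.53 tcp [ 0.5161 -0.2472  0.019 ] jaw -108.29 down [ 0.002 -0.    -1.   ] | turn rad 0.0003 shift mm [ 1.  -0.4 -0.8] grip 0.0501 F [-0.8  1.8  5.8]
```

```bash
python3 -m pendant '[40,-20,0,0,0, 40,-35,0,0,0, 40,-35,0,0,0, 40,-30,0,0,0, 40,0,0,0,0]'
python3 - <<'E'
from h import *
plan([0.5117,0.0177,0.135],79.2)
E
```

```text
clock: 6.15
tcp_pos: [0.5165, -0.2476, 0.1399]
orientation: [-2.054, 0.331, 2.045]
contact_force: [-0.2, -0.4, -3.9]
grip_width: 0.0502
t 6.15 tcp [ 0.5165 -0.2476  0.1399] jaw -108.3 down [ 0.004 -0.002 -1.   ] | turn rad -0.1309 shift mm [   4.4 -259.8   54.5] grip 0.0502 F [-0.2 -0.4 -3.9]
```

```bash
python3 -m pendant '[40,0,0,0,-0.131, 40,0.4,-20,4,0, 40,0.4,-30,6.3,0, 40,0.4,-30,6.3,0, 40,0.4,-30,6.3,0, 40,0.4,-30,6.3,0, 40,0.4,-30,6.3,0, 40,0.4,-30,6.3,0, 40,0.4,-30,6.3,0, 40,0.4,-20,4,0, 40,0.4,-10,2,0, 40,0,0,0,0]'
python3 - <<'E'
from h import *
plan([0.5117,0.0177,0.135],79.2)
c,im,d=grab('wrist','w2.png')
P,u,v=cloud(c,d)
hsv=cv2.cvtColor(im,cv2.COLOR_RGB2HSV)
y=(abs(hsv[...,0].astype(int)-25)<8)&(hsv[...,1]>130)&(hsv[...,2]>80)
Q,_,_=cloud(c,d,y); k=abs(Q[:,2]-.058)<.01; print('yellow',Q[k].mean(0).round(4),k.sum(),Q[k].min(0).round(3),Q[k].max(0).round(3))
# station frame guess
a=np.radians(-10.8); ex=np.array([np.cos(a),np.sin(a)]); ey=np.array([-ex[1],ex[0]]); o=np.array([.602,.0005])
s=(P[:,:2]-o); X=s@ex*1e3; Y=s@ey*1e3; Z=P[:,2]*1e3
print('deck z',np.median(Z[(abs(X)<40)&(abs(Y)<20)&(abs(Z-55)<8)]).round(2))
rail=(abs(Z-68)<4)&(X>-10)&(X<95)&(abs(Y)<50)
for sg in(1,-1):
    for x0 in range(-10,95,20):
        k=rail&(Y*sg>0)&(X>=x0)&(X<x0+20)
        if k.sum()>5: print(sg,x0,k.sum(),np.percentile(Y[k],[2,50,98]).round(1))
hs=(Z>84)&(Z<96)&(X>90)&(X<160)&(abs(Y)<100)
for y0 in range(-80,80,40):
    k=hs&(Y>=y0)&(Y<y0+40); 
    if k.sum()>5: print('housing',y0,k.sum(),np.percentile(X[k],[1,99]).round(1))
E
```

```text
clock: 7.65
tcp_pos: [0.51, 0.0193, 0.1332]
orientation: [-2.122, 0.2, 2.124]
contact_force: [-0.6, -0.2, -3.3]
grip_width: 0.0502
t 7.65 tcp [0.51   0.0193 0.1332] jaw -100.74 down [-0.001  0.    -1.   ] | turn rad 0.0011 shift mm [-1.8  1.3 -1.9] grip 0.0502 F [-0.6 -0.2 -3.3]
yellow [5.977e-01 1.000e-04 5.730e-02] 1016 [ 0.588 -0.015  0.054] [0.607 0.016 0.061]
deck z 55.14
1 -10 1083 [27.  36.1 45.4]
1 10 1203 [26.9 36.1 45.4]
1 30 478 [26.9 35.9 45.3]
-1 -10 1087 [-47.4 -38.  -28.9]
-1 10 1232 [-47.9 -38.2 -28.9]
-1 30 504 [-47.7 -38.4 -28.8]
```

View pics/w2.png

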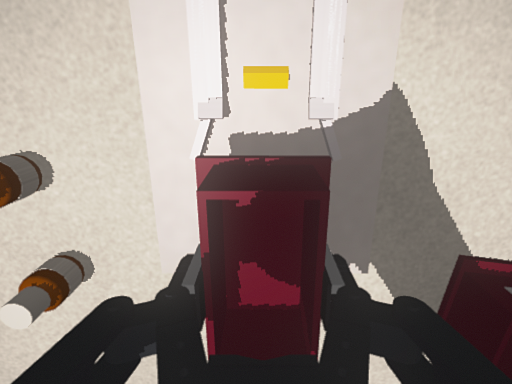

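Wrist view: the catch is at (266,77), lips at (210,108) and (322,108), and the carrier's front edge runs x 196–330. The lip gap is 55.8 mm, as specified, and the yaw is right. The carrier sits about 2 mm to the left, so I'll correct that while lowering.

```bash
python3 -m pendant '[40,15,2.2,0,0, 40,20,0,0,0, 40,15,0,0,0, 40,0,0,0,0, 40,0,0,0,0]'
cat >> h.py <<'E'
A=np.radians(-10.8); EX=np.array([np.cos(A),np.sin(A)]); EY=np.array([-EX[1],EX[0]]); O=np.array([.6018,-.0004])
def st(P): 
    s=P[:,:2]-O; return s@EX*1e3,s@EY*1e3,P[:,2]*1e3
E
python3 - <<'E'
from h import *
plan([0.5117,0.0177,0.079],79.2)
o=r.get_obs(); print('tcp st',[np.round(q,1) for q in st(o['tcp_pos'][None])])
c,im,d=grab('wrist','w3.png')
hsv=cv2.cvtColor(im,cv2.COLOR_RGB2HSV)
red=((hsv[...,0]>165)|(hsv[...,0]<8))&(hsv[...,1]>110)
P,u,v=cloud(c,d,red); X,Y,Z=st(P)
for z0,z1 in((57,72),(100,118)):
    k=(Z>z0)&(Z<z1)&(X<-20)&(X>-150)&(abs(Y)<50)
    print(z0,k.sum(),'z',np.median(Z[k]).round(1),'xmax',np.percentile(X[k],99).round(1))
    for x0 in range(-100,-30,10):
        q=k&(X>=x0)&(X<x0+10)
        if q.sum()>15: print('  ',x0,q.sum(),np.percentile(Y[q],[1,99]).round(1))
P,u,v=cloud(c,d,~red); X,Y,Z=st(P)
rail=(abs(Z-68)<4)&(X>-10)&(X<60)&(abs(Y)<50)
print('lips',np.percentile(Y[rail&(Y>0)],2),np.percentile(Y[rail&(Y<0)],98))
E
```

```text
clock: 8.32
tcp_pos: [0.5107, 0.0161, 0.084]
orientation: [-2.123, 0.201, 2.122]
contact_force: [0.5, 0.2, -3.9]
grip_width: 0.05
t 8.32 tcp [0.5107 0.0161 0.084 ] jaw -100.8 down [ 0.  0. -1.] | turn rad -0.0001 shift mm [ 5.  -1.7 -0.7] grip 0.05 F [ 0.5  0.2 -3.9]
tcp st [array([-92.6]), array([-0.8]), array([84.])]
57 8420 z 71.1 xmax -44.3
   -100 1172 [-23.   20.3]
   -90 1208 [-23.1  19.5]
   -80 1261 [-23.1  18.7]
   -70 534 [-22.8  19.1]
   -60 118 [-35.3  33.2]
   -50 295 [-11.8  32.9]
100 5446 z 114.5 xmax -46.9
   -100 440 [-26.3  23.4]
   -90 341 [-26.6  23.3]
   -80 396 [-26.7  24. ]
   -70 524 [-26.5  23.8]
   -60 543 [-26.6  23.9]
   -50 1050 [-25.9  23.3]
lips 27.78251154292092 -27.979248325459356
```

```bash
python3 -m pendant '[40,5,-1.1,0,0, 40,3,0,0,0, 40,1.5,0,0,0, 40,0,0,0,0]'
python3 -m pendant '[40,0,0,-8,0, 40,0,0,-8,0, 40,0,0,-8,0, 40,0,0,-6,0, 40,0,0,-5,0, 40,0,0,0,0]'
python3 - <<'E'
from h import *
o=r.get_obs(); print('tcp st',[np.round(q,1) for q in st(o['tcp_pos'][None])],o['contact_force'].round(1),o['moment'].round(2))
E
```

```text
clock: 8.88
tcp_pos: [0.5105, 0.0174, 0.0742]
orientation: [-2.123, 0.2, 2.123]
contact_force: [0.1, 0.4, -3.6]
grip_width: 0.0501
clock: 9.62
tcp_pos: [0.5453, 0.0107, 0.0743]
orientation: [-2.123, 0.201, 2.122]
contact_force: [0.1, -0.2, -2.3]
grip_width: 0.0501
tcp st [array([-57.6]), array([0.3]), array([74.3])] [ 0.1 -0.2 -2.3] [-0.13 -0.02  0.07]
```

```bash
python3 -m pendant '[40,0,0,-8,0, 40,0,0,-8,0, 40,0,0,-8,0, 40,0,0,-8,0, 40,0,0,-8,0, 40,0,0,0,0]'
python3 -m pendant '[40,0,0,-8,0, 40,0,0,-8,0, 40,0,0,-8,0, 40,0,0,-8,0, 40,0,0,-8,0, 40,0,0,-8,0, 40,0,0,-8,0, 40,0,0,0,0]'
python3 - <<'E'
from h import *
o=r.get_obs(); print('tcp st',[np.round(q,1) for q in st(o['tcp_pos'][None])],o['contact_force'].round(1),o['moment'].round(2))
c,im,d=grab('wrist','w4.png')
E
```

```text
clock: 10.38
tcp_pos: [0.5857, 0.003, 0.0745]
orientation: [-2.125, 0.201, 2.12]
contact_force: [1.9, -0.1, -1.2]
grip_width: 0.0504
clock: 11.38
tcp_pos: [0.6407, -0.0074, 0.0745]
orientation: [-2.125, 0.201, 2.12]
contact_force: [2.3, 0.2, -0.3]
grip_width: 0.0498
tcp st [array([39.5]), array([0.4]), array([74.5])] [ 2.3  0.2 -0.3] [-0.12 -0.24 -0.  ]
```

View pics/w4.png

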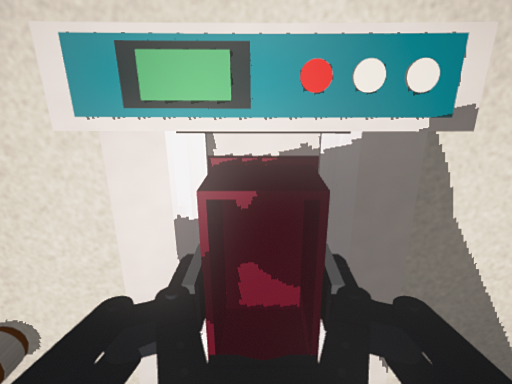

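Wrist view: the carrier's flange runs under the lips, with its front edge at (263,157) and the stop face at (263,131). Both are aligned, so I'll push on slowly.

```bash
python3 -m pendant '[40,0,0,-5,0, 40,0,0,-5,0, 40,0,0,-3,0, 40,0,0,-2,0, 40,0,0,-1,0, 40,0,0,0,0]'
python3 - <<'E'
from h import *
o=r.get_obs(); print('tcp st',[np.round(q,1) for q in st(o['tcp_pos'][None])],o['contact_force'].round(1),o['moment'].round(2))
E
```

```text
clock: 12.18
tcp_pos: [0.6549, -0.0102, 0.0742]
orientation: [-2.123, 0.201, 2.123]
contact_force: [-0.6, 0.2, -3.5]
grip_width: 0.05
tcp st [array([54.]), array([0.3]), array([74.2])] [-0.6  0.2 -3.5] [-0.02 -0.01 -0.05]
```

```bash
python3 -m pendant '[40,0,0,-1,0, 40,0,0,-1,0, 40,0,0,-1,0, 40,0,0,0,0]'
python3 - <<'E'
from h import *
o=r.get_obs(); print('tcp st',[np.round(q,1) for q in st(o['tcp_pos'][None])],o['contact_force'].round(1),o['moment'].round(2))
E
```

```text
clock: 12.68
tcp_pos: [0.6574, -0.0106, 0.0742]
orientation: [-2.122, 0.2, 2.124]
contact_force: [-4.1, -0.7, -2.3]
grip_width: 0.0504
tcp st [array([56.5]), array([0.4]), array([74.2])] [-4.1 -0.7 -2.3] [ 0.08  0.49 -0.03]
```

```bash
python3 -m pendant '[85,0,0,1,0, 85,0,0,0,0, 85,0,0,0,0, 85,0,0,0,0, 85,-30,0,0,0, 85,-40,0,0,0, 85,-40,0,0,0, 85,-30,0,0,0, 85,0,0,0,0]'
python3 - <<'E'
from h import *
plan([0.57,0.23,0.2],0)
c,im,d=grab('wrist'); 
hsv=cv2.cvtColor(im,cv2.COLOR_RGB2HSV)
red=((hsv[...,0]>165)|(hsv[...,0]<8))&(hsv[...,1]>110)
P,u,v=cloud(c,d,red); X,Y,Z=st(P); k=(Z<115)&(Z>95)&(abs(Y)<40)&(X>-20)&(X<106)
for nm,kk in(('rim',k&(Z>100)),('flange',(Z>56)&(Z<64)&(abs(Y)<40)&(X>-20)&(X<106))):
    print(nm,kk.sum(),np.percentile(X[kk],[1,99]).round(1),np.percentile(Y[kk],[1,99]).round(1),np.median(Z[kk]).round(1))
ims=[cv2.resize(im,None,fx=.75,fy=.75)]
for cam,(u0,v0) in(('scene',(257,219)),('side',(280,187))):
    c,im,d=grab(cam); ims.append(cv2.resize(im[v0-45:v0+45,u0-55:u0+55],(352,288),interpolation=cv2.INTER_CUBIC))
    hsv=cv2.cvtColor(im,cv2.COLOR_RGB2HSV); y=(abs(hsv[...,0].astype(int)-25)<8)&(hsv[...,1]>130)&(hsv[...,2]>80)
    Q,u,v=cloud(c,d,y); k=abs(Q[:,2]-.058)<.012; print(cam,'yellow',k.sum(),Q[k].mean(0).round(4),'zmax',Q[k].max(0).round(4))
cv2.imwrite('pics/c1.png',np.hstack(ims[1:])[:,:,::-1])
E
```

```text
clock: 13.8
tcp_pos: [0.6587, -0.0104, 0.2175]
orientation: [-2.128, 0.2, 2.116]
contact_force: [-0.4, 0.6, -0.8]
grip_width: 0.0849
t 13.8 tcp [ 0.6587 -0.0104  0.2175] jaw -100.79 down [ 0.006  0.    -1.   ] | turn rad 1.3824 shift mm [ 17.   88.8 240.4] grip 0.0849 F [-0.4  0.6 -0.8]
rim 590 [ 10.1 101.9] [-25.   24.4] 104.9
flange 1522 [15.1 91.5] [-21.7  13.5] 61.0Traceback (most recent call last):
  File "<stdin>", line 13, in <module>
  File "h.py", line 13, in cloud
    p=cv2.undistortPoints(np.stack([u,v],1).astype(float)[:,None],K,D)[:,0]
      ~~~~~~~~~~~~~~~~~~~^^^^^^^^^^^^^^^^^^^^^^^^^^^^^^^^^^^^^^^^^^^^^
cv2.error: OpenCV(4.12.0) /io/opencv/modules/calib3d/src/undistort.dispatch.cpp:347: error: (-215:Assertion failed) CV_IS_MAT(_src) && CV_IS_MAT(_dst) && (_src->rows == 1 || _src->cols == 1) && (_dst->rows == 1 || _dst->cols == 1) && _src->cols + _src->rows - 1 == _dst->rows + _dst->cols - 1 && (CV_MAT_TYPE(_src->type) == CV_32FC2 || CV_MAT_TYPE(_src->type) == CV_64FC2) && (CV_MAT_TYPE(_dst->type) == CV_32FC2 || CV_MAT_TYPE(_dst->type) == CV_64FC2) in function 'cvUndistortPointsInternal'
```

```bash
python3 -m pendant '[85,5,-26,16,0, 85,5,-36,23,0, 85,5,-36,23,0, 85,8,-36,23,0, 85,8,-36,23,0, 85,8,-30,20,0, 85,8,-16,10.6,0, 85,0,0,0,0]'
cat >> h.py <<'E'
def cap(c,im,d,hl,hh,near,smin=110):
    """centre of a coloured cap's top disc: pixels with colour near a place, plane z~0.07"""
    hsv=cv2.cvtColor(im,cv2.COLOR_RGB2HSV); m=(hsv[...,0]>=hl)&(hsv[...,0]<=hh)&(hsv[...,1]>smin)
    P,u,v=cloud(c,d,m); k=(np.hypot(P[:,0]-near[0],P[:,1]-near[1])<.04)&(P[:,2]>.066)&(P[:,2]<.075)
    Q=P[k]; (x,y),rad=cv2.minEnclosingCircle((Q[:,:2]*1000).astype(np.float32))
    print('cap',k.sum(),'circle',round(x,1),round(y,1),'r',round(rad,1),'mean',Q.mean(0).round(4)); return np.array([x,y])/1000
E
python3 - <<'E'
from h import *
plan([0.563,0.228,0.17],-100.8); print(r.get_obs()['joints'].round(2))
c,im,d=grab('wrist','w5.png')
g=cap(c,im,d,3,16,(.563,.228)); plan([*g,.056],-100.8)
c,im,d=grab('side','s5.png'); cv2.imwrite('pics/c1.png',cv2.resize(im[140:240,210:360],None,fx=5,fy=5,interpolation=cv2.INTER_CUBIC)[:,:,::-1])
E
```

```text
clock: 14.9
tcp_pos: [0.5599, 0.2282, 0.1658]
orientation: [-2.122, 0.199, 2.127]
contact_force: [0.2, -0.5, 0.2]
grip_width: 0.085
t 14.9 tcp [0.5599 0.2282 0.1658] jaw -100.65 down [-0.003 -0.001 -1.   ] | turn rad 0.0026 shift mm [-4.2 -0.4 -3. ] grip 0.085 F [ 0.2 -0.5  0.2]
[-0.35  0.44 -0.18  1.78  0.1   0.93 -2.33]
cap 740 circle 559.6 231.1 r 12.8 mean [0.5601 0.231  0.0699]
t 14.95 tcp [0.5611 0.2266 0.1665] jaw -100.79 down [-0.001 -0.001 -1.   ] | turn rad 0.0002 shift mm [110.4  -4.2   2.3] grip 0.0849 F [ 0.9 -0.5 -0.1]
```

View pics/w5.png

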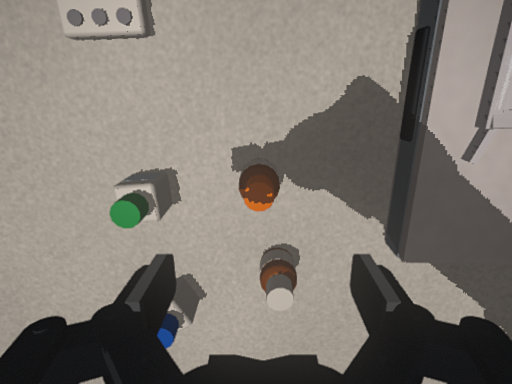

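View pics/c1.png

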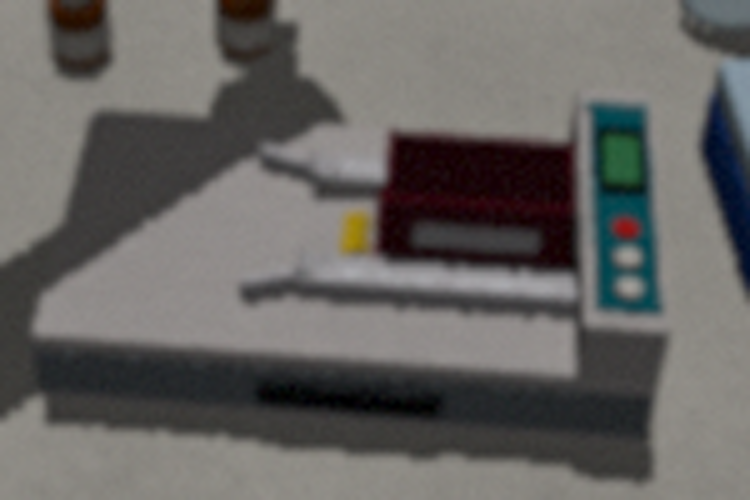

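Wrist view: the orange cap is at (259,198), green at (128,213), white at (280,299) and blue at (167,330). The side crop shows the carrier at the stop with the catch clear behind it at (355,232). Next I grip the orange cap.

```bash
python3 -m pendant '[85,20,-4.2,2.3,0, 85,30,0,0,0, 85,30,0,0,0, 85,24,0,0,0, 85,10.5,0,0,0, 85,0,0,0,0, 85,0,0,0,0]' 40
python3 - <<'E'
from h import *
plan([.5596,.2311,.052],-100.8)
E
```

```text
clock: 15.88
tcp_pos: [0.5607, 0.2321, 0.0539]
orientation: [-2.124, 0.2, 2.12]
contact_force: [0.1, 0.4, -0.4]
grip_width: 0.0853
t 15.88 tcp [0.5607 0.2321 0.0539] jaw -100.82 down [ 0.002  0.001 -1.   ] | turn rad -0.0004 shift mm [1.9 1.2 0.9] grip 0.0853 F [ 0.1  0.4 -0.4]
```

```bash
python3 -m pendant '[10,1,1,0.9,0, 10,0,0,0,0, 10,0,0,0,0, 10,0,0,0,0, 10,0,0,0,0, 10,0,0,0,0, 10,-10,0,0,0, 10,-30,0,0,0, 10,-40,0,0,0, 10,-30,0,0,0, 10,0,0,0,0]' 40
python3 - <<'E'
from h import *
# far slot, X=carrier 55.6+21.5
g=O+EX*.0771+EY*.0002
plan([*g,.165],-100.8)
E
```

```text
clock: 17.25
tcp_pos: [0.5601, 0.2321, 0.1647]
orientation: [-2.126, 0.198, 2.117]
contact_force: [0.3, -0.3, -0.3]
grip_width: 0.0244
t 17.25 tcp [0.5601 0.2321 0.1647] jaw -100.79 down [ 0.005  0.002 -1.   ] | turn rad 0.0001 shift mm [  -0.4  220.4 -161.6] grip 0.0244 F [ 0.3 -0.3 -0.3]
```

```bash
python3 -m pendant '[10,-10,0,0,0, 10,0,20,-15,0, 10,0,34,-25,0, 10,0,40,-29,0, 10,0,40,-29,0, 10,0,40,-29,0, 10,0,28,-21,0, 10,0,14,-10,0, 10,0,4.4,-3.6,0, 10,0,0,0,0, 10,0,0,0,0]'
python3 - <<'E'
from h import *
g=O+EX*.0771+EY*.0002
plan([*g,.165],-100.8)
c,im,d=grab('wrist','w6.png')
P,u,v=cloud(c,d); X,Y,Z=st(P)
hsv=cv2.cvtColor(im,cv2.COLOR_RGB2HSV)
red=((hsv[...,0]>165)|(hsv[...,0]<2))&(hsv[...,1]>110)
P,u,v=cloud(c,d,red); X,Y,Z=st(P); k=(Z<112)&(Z>98)&(abs(Y)<40)&(X>-20)&(X<106)
print('rim',k.sum(),np.percentile(X[k],[1,99]).round(1),np.percentile(Y[k],[1,99]).round(1))
E
```

```text
clock: 18.62
tcp_pos: [0.6757, -0.0133, 0.1718]
orientation: [-2.123, 0.197, 2.124]
contact_force: [-0.2, -0.4, -0.5]
grip_width: 0.0241
t 18.62 tcp [ 0.6757 -0.0133  0.1718] jaw -100.64 down [-0.     0.001 -1.   ] | turn rad 0.0027 shift mm [ 6.8  1.  -2.1] grip 0.0241 F [-0.2 -0.4 -0.5]
rim 198 [ 49.8 101.9] [-25.3  24.4]
```

View pics/w6.png

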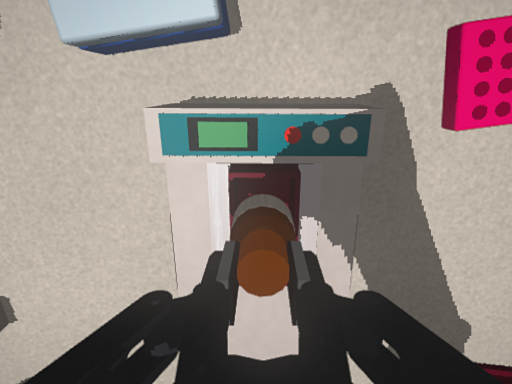

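Wrist view: the jar is held upright at (263,250), over the bay. I'll lower it in two steps.

```bash
python3 -m pendant '[10,4,1.2,-2.1,0, 10,0,0,0,0, 10,10,0,0,0, 10,12,0,0,0, 10,12,0,0,0, 10,0,0,0,0]'
python3 - <<'E'
from h import *
o=r.get_obs(); print('tcp st',[np.round(q,1) for q in st(o['tcp_pos'][None])],o['contact_force'].round(1),o['moment'].round(2))
E
python3 -m pendant '[10,8,0,0,0, 10,6,0,0,0, 10,4,0,0,0, 10,0,0,0,0]'
python3 - <<'E'
from h import *
o=r.get_obs(); print('tcp st',[np.round(q,1) for q in st(o['tcp_pos'][None])],o['contact_force'].round(1),o['moment'].round(2))
E
```

```text
clock: 19.42
tcp_pos: [0.6769, -0.017, 0.132]
orientation: [-2.12, 0.201, 2.126]
contact_force: [0.1, -0.3, -0.6]
grip_width: 0.0242
tcp st [array([76.8]), array([-2.3]), array([132.])] [ 0.1 -0.3 -0.6] [ 0.01 -0.03  0.02]
clock: 19.92
tcp_pos: [0.6777, -0.017, 0.1154]
orientation: [-2.122, 0.2, 2.123]
contact_force: [0.6, -0.6, 0.1]
grip_width: 0.0244
tcp st [array([77.7]), array([-2.1]), array([115.4])] [ 0.6 -0.6  0.1] [ 0.01 -0.02  0.03]
```

```bash
python3 -m pendant '[10,0,-2,0,0, 10,1.5,0,0,0, 10,0,0,0,0]'
python3 - <<'E'
from h import *
o=r.get_obs(); print('tcp st',[np.round(q,1) for q in st(o['tcp_pos'][None])],o['contact_force'].round(1),o['moment'].round(2))
E
```

```text
clock: 20.3
tcp_pos: [0.6783, -0.0149, 0.1143]
orientation: [-2.123, 0.2, 2.123]
contact_force: [0.5, -0.9, -0.6]
grip_width: 0.0246
tcp st [array([77.9]), array([0.1]), array([114.3])] [ 0.5 -0.9 -0.6] [ 0.03 -0.    0.02]
```

```bash
python3 -m pendant '[10,1,0,0,0, 45,0,0,0,0, 45,0,0,0,0, 45,0,0,0,0, 45,-20,0,0,0, 45,-40,0,0,0, 45,-40,0,0,0, 45,0,0,0,0]'
python3 - <<'E'
from h import *
plan([.44,.347,.18],-100.8)
c,im,d=grab('wrist')
g=cap(c,im,d,3,16,(.678,-.015)) if 0 else None
hsv=cv2.cvtColor(im,cv2.COLOR_RGB2HSV); m=(hsv[...,0]>=3)&(hsv[...,0]<=16)&(hsv[...,1]>110)
P,u,v=cloud(c,d,m); X,Y,Z=st(P); k=(Z>125)&(Z<140)&(abs(Y)<40)&(X>0); print('orange top st',k.sum(),X[k].mean().round(1),Y[k].mean().round(1),Z[k].mean().round(1),Z[k].std().round(2))
E
```

```text
clock: 21.3
tcp_pos: [0.6811, -0.0149, 0.2193]
orientation: [-2.132, 0.199, 2.112]
contact_force: [0.4, 0.6, -0.5]
grip_width: 0.0449
t 21.3 tcp [ 0.6811 -0.0149  0.2193] jaw -100.8 down [ 0.009  0.    -1.   ] | turn rad 0.0001 shift mm [  37.2 -310.2  305. ] grip 0.0449 F [ 0.4  0.6 -0.5]
orange top st 796 79.6 -0.1 130.8 1.12
```

```bash
python3 -m pendant '[85,0,-15,15,0, 85,0,-28,27,0, 85,4,-34,33,0, 85,4,-34,33,0, 85,4,-34,33,0, 85,4,-34,33,0, 85,4,-34,33,0, 85,4,-34,33,0, 85,4,-30,29,0, 85,4,-20,20,0, 85,4,-10,10,0, 85,0,-3,5,0, 85,0,0,0,0]'
python3 - <<'E'
from h import *
c,im,d=grab('wrist','w7.png'); print(r.get_obs()['joints'].round(2))
g=cap(c,im,d,100,130,(.44,.347)); plan([*g,.055],-100.8)
P,u,v=cloud(c,d); k=(np.hypot(P[:,0]-g[0],P[:,1]-g[1])<.035)&(P[:,2]>.012)&(P[:,2]<.052); Q=P[k]
rc=cv2.minAreaRect((Q[:,:2]*1000).astype(np.float32)); print('body',len(Q),np.round(rc[0],1),np.round(rc[1],1),round(rc[2],1))
k&=(P[:,2]>.042); Q=P[k]; rc=cv2.minAreaRect((Q[:,:2]*1000).astype(np.float32)); print('shoulder',len(Q),np.round(rc[0],1),np.round(rc[1],1),round(rc[2],1))
cv2.imwrite('pics/w7c.png',im[:,:,::-1])
E
```

```text
clock: 22.98
tcp_pos: [0.4378, 0.3457, 0.1772]
orientation: [-2.123, 0.202, 2.123]
contact_force: [-0.3, 0.3, -0.1]
grip_width: 0.0851
[-0.57  0.36 -0.27  1.88  0.12  0.92 -2.65]
cap 342 circle 434.7 352.3 r 12.6 mean [0.4314 0.3539 0.07  ]
t 23.02 tcp [0.4383 0.3454 0.1773] jaw -100.87 down [ 0.    -0.001 -1.   ] | turn rad -0.0011 shift mm [122.3  -6.2   4.9] grip 0.0847 F [-0.1  0.1  0.2]
body 1078 [435.1 352. ] [38.4 38.2] 20.3
shoulder 754 [435.  351.9] [38.  37.8] 20.3
```

View pics/w7.png

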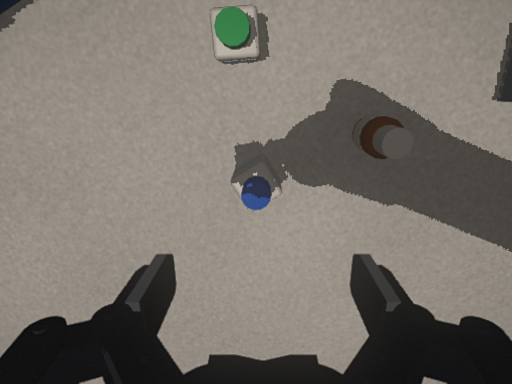

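Wrist view: the blue cap is at (257,193). The body measures 38×38 at a yaw of 20.3°, so I turn the jaws to −69.7° to line up with its sides.

```bash
python3 -m pendant '[85,0,0,0,-0.181, 85,0,0,0,-0.181, 85,0,0,0,-0.181, 85,0,0,0,0]'
python3 - <<'E'
from h import *
plan([.435,.352,.053],-69.7)
E
```

```text
clock: 23.52
tcp_pos: [0.4387, 0.3453, 0.1774]
orientation: [2.031, 0.36, -2.03]
contact_force: [0.8, -0.5, 0.2]
grip_width: 0.0847
t 23.52 tcp [0.4387 0.3453 0.1774] jaw -69.9 down [ 0. -0. -1.] | turn rad -0.0034 shift mm [124.3  -7.6   1.1] grip 0.0847 F [ 0.8 -0.5  0.2]
```

```bash
python3 -m pendant '[85,20,-7.6,1.1,0, 85,30,0,0,0, 85,30,0,0,0, 85,28,0,0,0, 85,12,0,0,0, 85,4.3,0,0,0, 85,0,0,0,0, 85,0,0,0,0]' 40
python3 - <<'E'
from h import *
plan([.435,.352,.053],-69.7)
E
```

```text
clock: 24.52
tcp_pos: [0.4346, 0.3536, 0.054]
orientation: [2.031, 0.364, -2.027]
contact_force: [-0.4, -0.2, -0.1]
grip_width: 0.0848
t 24.52 tcp [0.4346 0.3536 0.054 ] jaw -69.71 down [ 0.001  0.001 -1.   ] | turn rad -0.0001 shift mm [1.  1.7 0.2] grip 0.0848 F [-0.4 -0.2 -0.1]
```

```bash
python3 -m pendant '[10,1,1.4,0,0, 10,0,0,0,0, 10,0,0,0,0, 10,0,0,0,0, 10,0,0,0,0, 10,0,0,0,0, 10,-10,0,0,0, 10,-35,0,0,0, 10,-50,0,0,0, 10,-40,0,0,0, 10,0,0,0,0, 10,0,0,0,0.18, 10,0,0,0,0.18, 10,0,0,0,0.18, 10,0,0,0,0]' 40
python3 - <<'E'
from h import *
g=O+EX*.034+EY*.0000
plan([*g,.19],-100.8)
E
```

```text
clock: 26.4
tcp_pos: [0.4339, 0.3513, 0.186]
orientation: [-2.125, 0.197, 2.127]
contact_force: [0.5, 0.7, -0.3]
grip_width: 0.0245
t 26.4 tcp [0.4339 0.3513 0.186 ] jaw -100.51 down [-0.001 -0.002 -1.   ] | turn rad 0.005 shift mm [  -3.7  314.  -264.8] grip 0.0245 F [ 0.5  0.7 -0.3]
```

```bash
python3 -m pendant '[10,-10,0,0,0.005, 10,0,18,-15,0, 10,0,32,-27,0, 10,0,36,-30,0, 10,0,36,-30,0, 10,0,36,-30,0, 10,0,36,-30,0, 10,0,36,-30,0, 10,0,34,-29,0, 10,0,26,-22,0, 10,0,16,-14,0, 10,0,8,-7.8,0, 10,0,0,0,0, 10,0,0,0,0]'
python3 - <<'E'
from h import *
g=O+EX*.034+EY*.0000
plan([*g,.17],-100.8)
c,im,d=grab('wrist','w8.png')
P,u,v=cloud(c,d); X,Y,Z=st(P); hsv=cv2.cvtColor(im,cv2.COLOR_RGB2HSV)
m=(hsv[...,0]>=3)&(hsv[...,0]<=16)&(hsv[...,1]>110)
Q,_,_=cloud(c,d,m); x,y,z=st(Q); k=(z>126)&(z<137)&(abs(y)<40)&(x>0); print('orange',k.sum(),np.percentile(x[k],[1,99]).round(1),np.percentile(y[k],[1,99]).round(1))
# bottle lower body: points between z 125 and 185 
k=(Z>135)&(Z<183)&(abs(Y)<30)&(X>10)&(X<75); print('bottle',k.sum(),np.percentile(X[k],[1,99]).round(1))
for z0 in range(135,185,8):
    q=k&(Z>=z0)&(Z<z0+8)
    if q.sum()>20: print(z0,q.sum(),np.percentile(X[q],[1,99]).round(1),np.percentile(Y[q],[1,99]).round(1))
E
```

```text
clock: 28.15
tcp_pos: [0.6348, -0.0048, 0.197]
orientation: [-2.122, 0.199, 2.123]
contact_force: [0.1, -0.1, -0.8]
grip_width: 0.0246
t 28.15 tcp [ 0.6348 -0.0048  0.197 ] jaw -100.77 down [-0.     0.001 -1.   ] | turn rad 0.0006 shift mm [27.   1.9 -0.8] grip 0.0246 F [ 0.1 -0.1 -0.8]
orange 1106 [67.  90.8] [-11.8  11.5]
bottle 1164 [49.8 53.3]
143 45 [51.2 52.6] [-15.7  19.1]
151 208 [49.4 53.1] [-16.1  20.1]
159 258 [49.8 53.3] [-16.5  19.4]
167 290 [50.2 53.3] [-16.3  19.5]
175 363 [50.2 53.2] [-16.1  19.3]
```

View pics/w8.png

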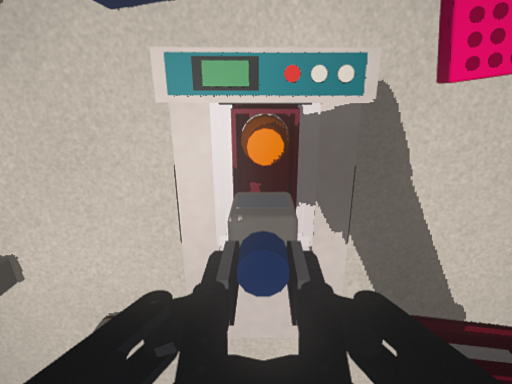

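Wrist view: the jar stands in the far slot at (266,145). The bottle is held squarely at (263,230), about 1.8 mm to the left, so I correct that above the rim first.

```bash
python3 -m pendant '[10,8,1.8,-1.8,0, 10,12,0,0,0, 10,10,0,0,0, 10,0,0,0,0, 10,0,0,0,0]'
python3 - <<'E'
from h import *
g=O+EX*.035+EY*.0000
for i in range(2): plan([*g,.114],-100.8)
c,im,d=grab('wrist')
P,u,v=cloud(c,d); X,Y,Z=st(P)
k=(Z>118)&(Z<155)&(abs(Y)<30)&(X>10)&(X<58); print('bottle',k.sum(),np.percentile(X[k],[1,50,99]).round(1),np.percentile(Y[k],[1,99]).round(1))
k&=(Z<145); print('yaw slope',np.polyfit(Y[k],X[k],1).round(4))
E
```

```text
clock: 28.82
tcp_pos: [0.6367, -0.0086, 0.167]
orientation: [-2.122, 0.202, 2.122]
contact_force: [0.1, 0.5, -0.2]
grip_width: 0.0245
t 28.82 tcp [ 0.6367 -0.0086  0.167 ] jaw -100.9 down [ 0.  0. -1.] | turn rad -0.0017 shift mm [53.  -1.6  0.8] grip 0.0245 F [ 0.1  0.5 -0.2]
t 28.82 tcp [ 0.6367 -0.0086  0.167 ] jaw -100.9 down [ 0.  0. -1.] | turn rad -0.0017 shift mm [53.  -1.6  0.8] grip 0.0245 F [ 0.1  0.5 -0.2]
bottle 1256 [52.5 55.3 56. ] [-19.7  16. ]
yaw slope [5.00000e-04 5.52529e+01]
```

```bash
python3 -m pendant '[10,0,-1.5,1,0, 10,3,0,0,0, 10,0,0,0,0]'
python3 - <<'E'
from h import *
g=O+EX*.035
plan([*g,.114],-100.8)
c,im,d=grab('wrist')
P,u,v=cloud(c,d); X,Y,Z=st(P)
k=(Z>115)&(Z<155)&(abs(Y)<30)&(X>10)&(X<58); print('bottle',k.sum(),np.percentile(X[k],[1,50,99]).round(1),np.percentile(Y[k],[1,99]).round(1))
E
```

```text
clock: 29.25
tcp_pos: [0.6357, -0.007, 0.1638]
orientation: [-2.121, 0.202, 2.122]
contact_force: [0.6, 1.3, -0.2]
grip_width: 0.0244
t 29.25 tcp [ 0.6357 -0.007   0.1638] jaw -100.89 down [-0. -0. -1.] | turn rad -0.0016 shift mm [49.8 -0.1 -0.5] grip 0.0244 F [ 0.6  1.3 -0.2]
bottle 1517 [43.9 53.9 54.6] [-19.2  18.1]
```

Centred, so I'm lowering it in.

```bash
python3 -m pendant '[10,6,0,0,0, 10,8,0,0,0, 10,8,0,0,0, 10,0,0,0,0]'
python3 -m pendant '[10,8,0,0,0, 10,8,0,0,0, 10,6,0,0,0, 10,4,0,0,0, 10,0,0,0,0]'
python3 - <<'E'
from h import *
plan([*(O+EX*.035),.114],-100.8)
E
```

```text
clock: 29.8
tcp_pos: [0.6352, -0.0071, 0.1408]
orientation: [-2.12, 0.203, 2.124]
contact_force: [0.1, 0.0, -0.8]
grip_width: 0.0244
clock: 30.42
tcp_pos: [0.6357, -0.007, 0.1156]
orientation: [-2.121, 0.202, 2.122]
contact_force: [-0.4, 0.1, -0.3]
grip_width: 0.0249
t 30.43 tcp [ 0.6357 -0.007   0.1156] jaw -100.9 down [-0.001 -0.    -1.   ] | turn rad -0.0017 shift mm [ 1.6 -0.1 -0.5] grip 0.0249 F [-0.4  0.1 -0.3]
```

```bash
python3 -m pendant '[10,2,0,0,0, 10,0,0,0,0, 45,0,0,0,0, 45,0,0,0,0, 45,0,0,0,0, 45,-20,0,0,0, 45,-40,0,0,0, 45,-40,0,10,0, 45,-10,0,30,0, 45,0,0,30,0, 45,0,0,0,0]'
python3 - <<'E'
from h import *
def top(c,im,d,nm,lo,hi):
    hsv=cv2.cvtColor(im,cv2.COLOR_RGB2HSV); m=(hsv[...,0]>=lo)&(hsv[...,0]<=hi)&(hsv[...,1]>110)
    if not m.any(): return
    X,Y,Z=st(cloud(c,d,m)[0]); k=(Z>126)&(Z<138)&(abs(Y)<40)&(X>0)&(X<105)
    if k.sum()>10: print(nm,k.sum(),'st x',np.percentile(X[k],[1,99]).mean().round(1),'y',np.percentile(Y[k],[1,99]).mean().round(1),'z',np.median(Z[k]).round(1))
ims=[]
for cam in('wrist','scene','side'):
    c,im,d=grab(cam); print(cam); top(c,im,d,'orange',3,16); top(c,im,d,'blue',100,130)
    hsv=cv2.cvtColor(im,cv2.COLOR_RGB2HSV)
    m=((hsv[...,0]>165)|(hsv[...,0]<2))&(hsv[...,1]>110); X,Y,Z=st(cloud(c,d,m)[0]); k=(Z<112)&(Z>100)&(abs(Y)<32)&(X>-20)&(X<104)
    if k.sum()>20: print('rim',k.sum(),np.percentile(X[k],[1,99]).round(1),np.percentile(Y[k],[1,99]).round(1),np.median(Z[k]).round(1))
    m=(abs(hsv[...,0].astype(int)-25)<8)&(hsv[...,1]>130)&(hsv[...,2]>60)
    if m.any():
        X,Y,Z=st(cloud(c,d,m)[0]); k=(abs(X)<25)&(abs(Y)<25)&(Z<70)
        if k.sum(): print('catch',k.sum(),'x',np.percentile(X[k],[2,98]).round(1),'z',np.percentile(Z[k],[50,95]).round(1))
    if cam=='wrist': ims.append(cv2.resize(im,(400,300)))
    if cam=='side': ims.append(cv2.resize(im[140:235,220:347],(400,300),interpolation=cv2.INTER_CUBIC))
cv2.imwrite('pics/end.png',np.hstack(ims)[:,:,::-1])
o=r.get_obs(); print(o['clock'],o['tcp_pos'],o['contact_force'].round(1))
E
```

```text
clock: 31.8
tcp_pos: [0.566, 0.0067, 0.2259]
orientation: [-2.123, 0.201, 2.121]
contact_force: [0.8, 0.0, -0.6]
grip_width: 0.0451
wrist
orange 1193 st x 78.0 y 0.1 z 131.1
blue 912 st x 34.9 y -0.2 z 131.0
rim 1310 [  9.9 101.6] [-25.1  24.6] 105.0
catch 359 x [-10.1   1.5] z [57.5 59.8]
scene
orange 123 st x 79.6 y 1.0 z 130.9
blue 108 st x 36.4 y 0.9 z 130.9
rim 207 [ 10.9 103.6] [-24.6  25.8] 104.7
side
orange 69 st x 78.0 y -0.6 z 130.8
blue 58 st x 34.7 y -1.7 z 130.9
rim 73 [11.1 99.3] [-25.5  -6. ] 102.9
catch 36 x [-10.6   0.7] z [57.9 60.1]
31.95 [0.56814899 0.00607607 0.22499753] [-0.2 -0.2 -0.4]
```

View pics/end.png

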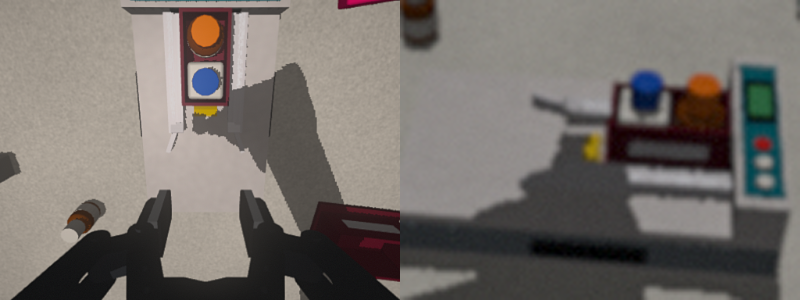

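Both caps stand at z 131 mm, as they should (deck 55 + floor 6 + 70). They sit about ±22 mm along the carrier and within about 1 mm across it. The catch crest is at z 59.8–60.1, so it is fully up, and the carrier is at x ≈ 55.8. Handing in.

```bash
python3 -c "
from h import *
print(r.hand_in())"
```

```text
the job is handed in; nothing more can be done
None
```

The job is done and handed in at about 32 s of the 72 s allowed. I picked the small wine-red carrier (rim 51×93 mm, 50 mm high) and slid it under the lips to the stop. Then I set the orange-capped jar in the far half of the bay and the blue-capped bottle in the near half.

**Carrier and catch:**
- The carrier is at station x ≈ 55.8 mm, against a home position of 55, and about 0.3 mm off the centre line.
- The catch crest is about 4.7 mm above the deck, so it is fully up.

**Containers:**
- The jar is at about +22 mm and the bottle at about −21 mm along the carrier.
- Both are upright on the floor, with their tops at 131 mm as expected.

**Agreement between cameras:** the scene and side cameras differed from the wrist camera by 1 to 2 mm, which is within their calibration. The scene camera did not report the catch, so that reading comes from the wrist and side cameras.

**Not checked:** I did not measure the green-capped bottle, the white-capped jar and the tube rack again at the end. The gripper stayed clear of them throughout.

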